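# Open the oil-stone case and oil the stone

### The job

Get the sharpening stone ready for use: take the wooden-handled opener, slip its blade into the gap under the front lip of the green stone case, lever the tight lid up with the blade (do not start the lid with the fingers) and fold it right back. Then, with the lid folded back and not before, press the red pump head of the oil bottle all the way down and let it spring back up. Leave the lid open, the opener lying flat on the black rubber mat, and the other things on the bench where they are.

Things in the scene. Friction and masses are not known exactly. Their poses are not given: they have to be found in the camera images.
- station: Fixed wooden board 130 (x) x 280 (y) x 15 mm carrying the green stone case and, on its +y side, the white oil bottle (diameter 60, centre at x 0, y +122 mm). Origin on the bench under the middle of the case; x from the case's front lip towards its hinge, y along the case to the bottle, z up; yaw within 0.3 rad of the robot's axes. Case 70 (x) x 170 (y), closed top 60 mm above the bench.
- pry_gap (a point): Middle of the mouth of the pry gap at the case's front (station x -47, y 0, z 41.5 mm; axes as the station's). Two bare steel flanges 90 mm long along y, the lower on the case, the upper (the lip) on the lid, stick out 12 mm towards -x from the front wall. The gap between them is 9 mm high (37 to 46 mm above the bench), 12 mm deep, open in front and at both ends.
- hinge_axis (a point): Middle of the lid's hinge line, at the case's far side 42 mm above the bench; the line runs along this frame's y axis. Axes as the station's. The front edge of the lid's lip is 85 mm from it.
- lid_lip (a point): Middle of the front edge of the lid's bare steel lip, at its underside; moves with the lid. The lip sticks out 12 mm from the lid's front wall, is 90 mm long and 3 mm thick.
- case_lid: The green hinged lid, a shell 70 x 170 x 18 mm, open below, 3 mm walls, with the lip along its front. Origin on the hinge line; closed, it lies towards its -x and its axes match the station's.
- lid_hinge (a joint): Opening angle of the lid in rad: 0 closed, 1.57 upright, 1.92 folded right back at its stop. Stiff hinge (about 0.08 N m friction, some 1 to 2 N at the lip); the lid stays where it is left.
- pump_head (a joint): How far the pump head is pressed down, in m: 0 up, 0.014 at the bottom stop. The return spring takes about 2 N to start and 9 N at the bottom; springs back when let go.
- pump_top (a point): Centre of the flat round top (diameter 38 mm, red) of the pump head, 189 mm above the bench when up; it moves straight down.
- spout_tip (a point): Open end of the red spout, which runs from the pump head towards the station's -y, at 147 to 182 mm above the bench, over the stone and clear above the path of the lid. It moves with the pump head.
- opener: Flat opener 190 mm long: dark wooden handle 110 x 22 x 22 mm (x -75 to +35), then a steel blade 80 long, 18 wide, 2.5 thick, its mid-plane 11 mm above the handle's underside. Origin on the handle's underside near the centre of mass, a good place to grip across the width (y); x points to the blade's tip, z up as it lies. 0.1 to 0.15 kg. Lies on the mat beside the graver, in either of two places.
- blade_tip (a point): Middle of the blade's end, 115 mm ahead of the opener's origin and 11 mm above its underside.
- mat: Fixed black rubber mat on the bench to the robot's right, 250 (x) x 180 (y) x 4 mm. Origin under its centre.
- graver: Bystander: loose graver with a turned light wooden handle and thin square steel, 158 mm long, 26 mm high, lying on the mat about 70 mm beside the opener.
- hammer: Bystander: loose chasing hammer, wooden shaft, 230 mm long, 25 mm high, lying to the left of the bottle, nearer the robot.
- wax_tin: Bystander: loose round orange tin with metal lid, diameter 69, 42 mm high, standing to the far right of the station.
- steel_block: Bystander: loose dark steel block 75 x 50 x 30 mm, to the front left of the station, towards the robot.
- screwdriver: Bystander: loose screwdriver with black handle, 200 mm long, to the far left of the bottle.
Mind the look-alikes: they are no part of the job. What is shaped like the opener but white is not meant.

How it is judged:
By the outcome, as a careful person would: the job done as asked, in the order asked, and still so for the second after the job is handed in, with the robot touching nothing.
It also fails if it takes over 62 s, if anything falls off the work surface, if the arm or the gripper's body presses on something with over 40 N, if the wrist force passes 120 N, or if a joint passes its speed limit or range.

### The arm

A 6-joint arm with a two-finger parallel gripper is mounted at the origin on the work surface. World frame = base frame: x ahead of the robot, y to its left, z up, the work surface at z = 0. Lengths are in m, angles in rad, forces in N, time in s.
With the tool pointing down it reaches from about 0.3 to 0.825 m from the base axis. Payload 5.4 kg.
Tool frame: the origin (TCP) lies at the very end of the fingers, on their centre line; the grasp point (between the pads) lies 19 mm behind it; z points along the fingers, x is the direction in which the jaws open and shut, and the axes are right-handed (so a half turn about z gives the same grasp; the last joint's range is limited). The gripper opens to 92 mm and grips with 3 to 60 N. Pads are 20 mm wide; open, the fingers measure 128 mm over their backs; the gripper's body (75 mm by 189 mm) begins 69 mm behind the grasp point.
Start: joints at [-1.334, 0.158, 1.597, -0, 1.386, -0.21], TCP at [0.248, -0.519, 0.215] pointing down, gripper open.
Joint ranges: [-2.91, 2.91], [-0.94, 2.29], [0.18, 2.7], [-1.29, 4.43], [0.17, 2.64], [-3, 3]. Speed limits (rad/s): [2.57, 2.57, 3.14, 3.14, 3.14, 3.14].

### API

Orientations are given as a rotation vector (axis times angle).
In Python, from workcell import bot gives the robot as it stands. Calls block until the motion is done:
- bot.goto(position, orientation): joint-space move of the TCP to a pose.
- bot.line_to(position, rot=None, max_speed=0.15): straight line of the TCP; rot=None keeps the orientation; max_speed is the mean speed in m/s.
- bot.set_joints(angles): joint-space move.
- bot.set_gripper(opening, newtons=None): opening from 0.0 (shut) to 1.0 (fully open); newtons is the grip in N (None keeps the last); returns when the fingers have stopped.
- bot.hold(seconds).
- bot.inverse_kinematics(position, orientation): joint angles nearest the present ones, or None.
- bot.read_camera(name): name is "side" or "top" or "wrist"; returns a dict with "pixels" (420x560x3 uint8, blue, green, red), "fx", "fy", "cx", "cy" (pixels), "R" (3x3) and "t" (3): a world point X has camera coordinates R X + t. Camera axes: x right, y down, z forward; pixel columns grow to the right and rows downward; lengths in m; the calibration is good to about 2 mm. A picture is of the moment at which its call begins. There is no depth.
A pose or a line that the arm cannot do raises bot.MotionError and nothing moves.
- bot.job_done(): hands the job in, once; it reports no verdict.
Readings, each from a call of its own:
- bot.current_clock(): time.
- bot.current_joints(): joint angles.
- bot.current_joint_vel(): joint speeds.
- bot.current_effort(): joint torques, N m.
- bot.current_ee_pos(): TCP position.
- bot.current_tool_rot(): TCP orientation.
- bot.current_contact_force(): force on the tool from outside, world axes, zero at the start.
- bot.current_ft_torque(): the same for the moment, N m.
- bot.current_opening(): opening from 0.0 (shut) to 1.0 (fully open).
Only numpy, scipy, OpenCV 4.12 (cv2) and the standard library are available. Lean on these libraries where they do the work, as an engineer would, in place of code of your own. Each camera call takes 0.05 s, during which the arm holds its last target. There are 200 camera calls.

## Working session

There is one attempt and no reset: what is moved stays moved. The work goes in short steps, each a Python script; the robot and the scene stay as the last script left them, time stands still between calls to the robot, and variables do not carry over. Pictures are saved under pics/ and viewed, about 8 in all and at most 12, crops included, and the job is handed in when it is done.

```bash
mkdir -p pics; ls; cat > h.py <<'E'
import numpy as np, cv2
from workcell import bot
from scipy.spatial.transform import Rotation as R
def ray(c,u,v,z):
    d=np.array([(u-c["cx"])/c["fx"],(v-c["cy"])/c["fy"],1.0]); Rm=np.array(c["R"]);t=np.array(c["t"])
    o=-Rm.T@t; w=Rm.T@d; return o+w*(z-o[2])/w[2]
def proj(c,X):
    p=np.array(c["R"])@np.array(X)+np.array(c["t"]); return np.array([c["fx"]*p[0]/p[2]+c["cx"],c["fy"]*p[1]/p[2]+c["cy"]])
def snap(n,f):
    c=bot.read_camera(n); cv2.imwrite("pics/"+f,c["pixels"]); return c
E
python3 - <<'E'
from h import *
import pickle
a=snap("top","top0.png"); b=snap("side","side0.png")
pickle.dump((a,b),open("c0.pkl","wb"))
for c in (a,b): print(c["fx"],c["cx"],c["cy"],np.round(-np.array(c["R"]).T@np.array(c["t"]),3)); print(np.round(c["R"],2))
print(bot.current_clock(),bot.current_tool_rot())
E
```

```text
pics
486.0924645701152 284.0290610201876 208.20690076181032 [ 0.199 -0.098  1.757]
[[ 0.03 -1.    0.01]
 [-0.98 -0.03 -0.2 ]
 [ 0.2  -0.   -0.98]]
445.10134130930027 275.9161689270553 211.6376859716826 [0.1   0.578 1.063]
[[-0.84 -0.55 -0.01]
 [-0.41  0.64 -0.65]
 [ 0.36 -0.54 -0.76]]
0.1 [-2.65747713e+00  1.67351752e+00  1.77834823e-03]
```

View pics/top0.png

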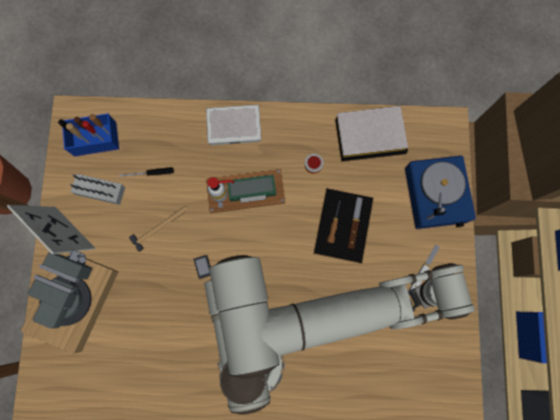

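View pics/side0.png

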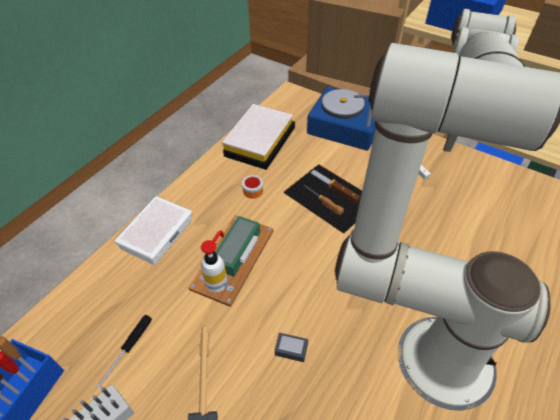

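The top view shows three candidates. On the mat at about (355,225) is a dark handle with a wide blade pointing to +x. At (333,225) is the lighter graver with a thin tip. Near the gripper at (430,255) is the white look-alike. I choose (355,225) and check it in an enlarged crop. The station is at about (245,190), with the case lip facing the robot and the bottle at (215,187).

```bash
python3 - <<'E'
from h import *
import pickle
a,b=pickle.load(open("c0.pkl","rb"))
p=a["pixels"][160:265,195:385]
cv2.imwrite("pics/crop1.png",cv2.resize(p,None,fx=4.2,fy=4.2,interpolation=cv2.INTER_CUBIC))
hsv=cv2.cvtColor(a["pixels"],cv2.COLOR_BGR2HSV)
def rep(n,m,roi,z):
    x0,y0,x1,y1=roi; mm=np.zeros_like(m); mm[y0:y1,x0:x1]=m[y0:y1,x0:x1]
    cs,_=cv2.findContours(mm,cv2.RETR_EXTERNAL,cv2.CHAIN_APPROX_NONE)
    for c in cs:
        if cv2.contourArea(c)<12: continue
        W=np.array([ray(a,*q[0],z)[:2] for q in c],dtype=np.float32)
        r=cv2.minAreaRect(W); print(n,cv2.contourArea(c),cv2.boundingRect(c),np.round(r[0],4),np.round(r[1],4),round(r[2],1))
rep("mat",cv2.inRange(hsv,(0,0,0),(180,255,45)),(300,170,390,270),.004)
rep("green",cv2.inRange(hsv,(60,50,20),(95,255,160)),(200,165,290,215),.060)
rep("red",cv2.inRange(hsv,(0,170,90),(6,255,255))|cv2.inRange(hsv,(172,150,90),(180,255,255)),(200,165,250,215),.189)
rep("wood",cv2.inRange(hsv,(0,70,50),(20,255,255)),(320,192,368,258),.020)
rep("blade",cv2.inRange(hsv,(0,0,90),(180,70,255)),(320,192,368,258),.015)
E
```

```text
mat 2945.5 (315, 189, 57, 73) [ 0.4973 -0.3202] [0.1719 0.2414] 79.6
green 188.0 (228, 176, 47, 25) [0.6144 0.0185] [0.0735 0.1641] 9.5
red 89.0 (207, 178, 26, 10) [0.5968 0.1159] [0.0308 0.083 ] 1.6
wood 19.5 (320, 254, 16, 4) [ 0.3816 -0.2612] [0.0107 0.0537] 1.6
wood 64.5 (362, 228, 6, 30) [ 0.4324 -0.3942] [0.0179 0.1057] 89.6
wood 136.5 (349, 218, 11, 30) [ 0.4662 -0.3549] [0.0233 0.108 ] 79.8
wood 126.5 (327, 217, 11, 26) [ 0.4762 -0.2781] [0.026  0.0943] 80.5
wood 46.0 (343, 192, 25, 5) [ 0.6104 -0.3606] [0.0151 0.0883] 1.6
wood 71.5 (320, 192, 6, 30) [ 0.5605 -0.2415] [0.1084 0.0184] 0.7
blade 79.5 (354, 198, 8, 21) [ 0.559  -0.3701] [0.0178 0.0782] 78.8
```

View pics/crop1.png

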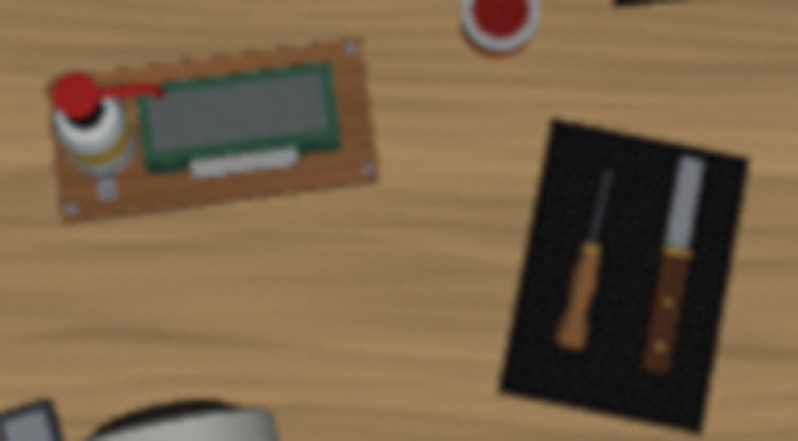

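The crop confirms the choice: dark riveted handle at crop (667,310), wide blade up to (690,160), graver separate at (585,290). The case lip is at crop (245,162), facing the robot. Next I look at the station with the wrist camera, after working out how that camera is mounted.

```bash
cat >> h.py <<'E'
def rot(yaw,pitch=0,s=-1):
    "tool orientation; yaw = direction of opener x; pitch = tip-up angle; s=-1: tool x along -opener y"
    M=np.array([[0,s,0],[s,0,0],[0,0,-1.]]) # columns: tool x = s*y, tool y = s*x, z=-z
    return (R.from_euler('z',yaw)*R.from_euler('y',-pitch)*R.from_matrix(M)).as_rotvec()
E
python3 - <<'E'
from h import *
import pickle
c=bot.read_camera("wrist")
T=R.from_rotvec(bot.current_tool_rot()).as_matrix(); o=-np.array(c["R"]).T@np.array(c["t"])
print("cam in tool",T.T@(o-bot.current_ee_pos()), "axis",T.T@np.array(c["R"])[2],c["fx"])
for s in(-1,1):
  for p,y in (((.486,-.358,.1),-.16),((.46,0,.035),.16),((.5,0,.1),.16)):
    for pit in (0,.5): print(s,p,pit,np.round(bot.inverse_kinematics(p,rot(y,pit,s)),2) if bot.inverse_kinematics(p,rot(y,pit,s)) is not None else None)
# look at station
print(np.round(bot.inverse_kinematics((.50,.03,.30),rot(.16)),2))
bot.goto((.50,.03,.30),rot(.16))
c=snap("wrist","w1.png"); pickle.dump(c,open("w1.pkl","wb")); print(bot.current_clock())
E
```

```text
cam in tool [-0.00026496 -0.08236258 -0.16973488] axis [-0.00128889  0.28859816  0.95744945] 342.93938781878103
-1 (0.486, -0.358, 0.1) 0 [-0.83  0.34  1.62 -0.    1.19  0.9 ]
-1 (0.486, -0.358, 0.1) 0.5 [-1.04  0.08  2.01  0.55  0.79  0.35]
-1 (0.46, 0, 0.035) 0 [-0.26  0.09  2.06 -0.    0.99  1.15]
-1 (0.46, 0, 0.035) 0.5 [-0.48 -0.26  2.48  0.55  0.58  0.52]
-1 (0.5, 0, 0.1) 0 [-0.24  0.09  1.91 -0.    1.14  1.17]
-1 (0.5, 0, 0.1) 0.5 [-0.42 -0.29  2.35  0.42  0.7   0.72]
1 (0.486, -0.358, 0.1) 0 [-0.83  0.34  1.62 -0.    1.19 -2.25]
1 (0.486, -0.358, 0.1) 0.5 [-1.04  0.08  2.01  0.55  0.79 -2.79]
1 (0.46, 0, 0.035) 0 [-0.26  0.09  2.06 -0.    0.99 -1.99]
1 (0.46, 0, 0.035) 0.5 [-0.48 -0.26  2.48  0.55  0.58 -2.63]
1 (0.5, 0, 0.1) 0 [-0.24  0.09  1.91 -0.    1.14 -1.97]
1 (0.5, 0, 0.1) 0.5 [-0.42 -0.29  2.35  0.42  0.7  -2.42]
[-0.18 -0.08  1.68 -0.    1.55  1.23]
2.3833
```

View pics/w1.png

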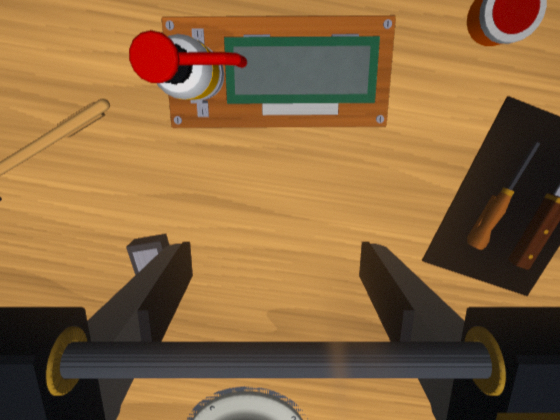

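The wrist view shows the whole station: board corners (163,17), (393,15), (388,127) and (172,127), green lid (225–380, 37–103), bright lip (263–338, 103–115), red pump head (155,57), and spout to (245,62). The opener is partly visible at (540,240). Now I compute the station pose from these.

```bash
python3 - <<'E'
from h import *
import pickle
c=pickle.load(open("w1.pkl","rb")); p=c["pixels"]
hsv=cv2.cvtColor(p,cv2.COLOR_BGR2HSV)
def rep(n,m,z,roi,k=0):
    x0,y0,x1,y1=roi; mm=np.zeros_like(m); mm[y0:y1,x0:x1]=m[y0:y1,x0:x1]
    if k: mm=cv2.morphologyEx(mm,cv2.MORPH_OPEN,np.ones((k,k)))
    cs,_=cv2.findContours(mm,cv2.RETR_EXTERNAL,cv2.CHAIN_APPROX_NONE); q=max(cs,key=cv2.contourArea)
    W=np.array([ray(c,*v[0],z)[:2] for v in q],dtype=np.float32)
    r=cv2.minAreaRect(W); print(n,cv2.boundingRect(q),np.round(r[0],4),np.round(r[1],4),round(r[2],2)); return W
rep("green",cv2.inRange(hsv,(60,60,20),(95,255,200)),.060,(200,25,400,120),3)
rep("lip",cv2.inRange(hsv,(0,0,150),(180,60,255)),.049,(240,98,360,122))
# grey wood board
rep("board",255-cv2.inRange(hsv,(11,0,0),(180,255,255)),.015,(150,5,400,130),3)
W=rep("red",cv2.inRange(hsv,(0,200,90),(6,255,255))|cv2.inRange(hsv,(172,200,90),(180,255,255)),.189,(120,20,260,100),17)
print(cv2.minEnclosingCircle(W))
for uv in ((169,25),(389,22),(380,119),(178,120)): print("screw",np.round(ray(c,*uv,.015),4))
# opener in wrist view
for n,X in (("org",(.486,-.358,.026)),("tip",(.486+.115*np.cos(.16),-.358-.115*np.sin(.16),.016))): print(n,proj(c,X))
E
```

```text
green (225, 36, 154, 67) [0.6186 0.0202] [0.0686 0.1683] 9.45
lip (263, 104, 75, 11) [0.5772 0.0129] [0.0114 0.0877] 9.06
board (150, 31, 98, 52) [0.6119 0.1438] [0.0588 0.1188] 3.02
red (131, 32, 46, 49) [0.5988 0.1392] [0.0335 0.0351] 9.05
((0.5985365509986877, 0.1386769413948059), 0.018742792308330536)
screw [0.6475 0.1825 0.015 ]
screw [ 0.692  -0.0764  0.015 ]
screw [ 0.5809 -0.0933  0.015 ]
screw [0.5387 0.1634 0.015 ]
org [553.56523541 221.19755855]
tip [594.81090402 139.71561907]
```

```bash
python3 - <<'E'
from h import *
import pickle
yaw=-.163
bot.goto((.478,-.357,.17),rot(yaw))
c=snap("wrist","w2.png"); pickle.dump(c,open("w2.pkl","wb")); print(bot.current_clock())
hsv=cv2.cvtColor(c["pixels"],cv2.COLOR_BGR2HSV)
for n,m,z in (("handle",cv2.inRange(hsv,(0,90,30),(14,255,200)),.026),("blade",cv2.inRange(hsv,(0,0,90),(180,70,255)),.0162)):
    m[320:]=0; cs,_=cv2.findContours(m,cv2.RETR_EXTERNAL,cv2.CHAIN_APPROX_NONE)
    for q in cs:
        if cv2.contourArea(q)<250: continue
        W=np.array([ray(c,*v[0],z)[:2] for v in q],dtype=np.float32); r=cv2.minAreaRect(W)
        print(n,cv2.boundingRect(q),np.round(r[0],4),np.round(r[1],4),round(r[2],2))
E
```

```text
3.95
handle (465, 307, 41, 13) [ 0.3127 -0.5528] [0.0406 0.0146] 80.71
handle (0, 307, 86, 13) [ 0.3883 -0.0902] [0.0912 0.0147] 80.71
handle (360, 242, 77, 78) [ 0.3654 -0.4494] [0.0989 0.059 ] 36.17
handle (139, 121, 191, 199) [ 0.4501 -0.3023] [0.1896 0.2075] 79.92
blade (414, 304, 47, 16) [ 0.3135 -0.507 ] [0.054 0.016] 73.57
blade (92, 294, 55, 26) [ 0.3687 -0.1679] [0.0255 0.0691] 11.5
blade (490, 257, 61, 51) [ 0.3307 -0.5954] [0.0388 0.0624] 59.63
blade (530, 213, 30, 51) [ 0.3815 -0.6279] [0.0277 0.049 ] 56.43
blade (195, 86, 6, 75) [ 0.5519 -0.2947] [0.0045 0.0668] 77.06
blade (266, 55, 22, 94) [ 0.5584 -0.3694] [0.0188 0.0808] 80.24
```

View pics/w2.png

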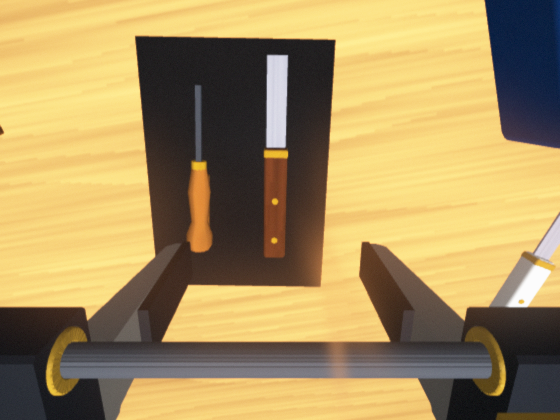

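The view shows the opener centred at (276,150), with the graver to its left at (200,200). The blade measures 19x81 mm, which matches the given size. The graver is about 70 mm away, so I'll descend with the jaws only half open.

```bash
cat >> h.py <<'E'
S=np.array([.6185,.0198]); SY=.165; GX=.107; GZ=-.009
def st(x,y,z): # station mm -> world
    return np.array([*(S+R.from_euler('z',SY).as_matrix()[:2,:2]@np.array([x,y])/1000),z/1000])
def tip(x,y,z,pitch=0,gx=GX,gz=GZ):
    r=R.from_euler('z',SY)*R.from_euler('y',-pitch)
    return st(x,y,z)+r.apply([-gx,0,gz]), rot(SY,pitch)
E
python3 - <<'E'
from h import *
import pickle
yaw=-.170; d=np.array([np.cos(yaw),np.sin(yaw),0]); o=np.array([.4845,-.3567,0])
g=o+.008*d
bot.set_gripper(.5,60)
bot.goto(g+[0,0,.06],rot(yaw))
bot.line_to(g+[0,0,.0065],max_speed=.1)
print(bot.current_contact_force())
bot.set_gripper(0,60); print("open",bot.current_opening()*92)
bot.line_to(g+[0,0,.15],max_speed=.2)
bot.goto(*tip(-90,-20,60))
bot.line_to(tip(-68,-20,41.5)[0],max_speed=.1)
print(bot.current_clock(),bot.current_contact_force(),bot.current_ee_pos(),tip(-68,-20,41.5)[0])
c=snap("wrist","w3.png"); s=snap("side","s3.png"); pickle.dump((c,s),open("w3.pkl","wb"))
print("tip expected wrist/side",proj(c,st(-68,-20,41.5)),proj(s,st(-68,-20,41.5)), "gap",proj(c,st(-47,-20,46)),proj(s,st(-47,-20,41.5)))
u,v=proj(s,st(-47,-20,41.5)).astype(int)
k=cv2.resize(s["pixels"][v-50:v+50,u-65:u+65],None,fx=3,fy=3,interpolation=cv2.INTER_CUBIC)
w=cv2.resize(c["pixels"][:, 100:460],(400,467)); 
I=np.zeros((467,800,3),np.uint8); I[:,:400]=w; I[:300,400:790]=k; cv2.imwrite("pics/m3.png",I)
E
```

```text
[ 0.24868565 -0.28351218 -0.26643385]
open 21.896065062808006
9.05 [ 0.22907038 -0.74228199 -0.27787191] [ 0.44933797 -0.02920534  0.03257975] [ 0.44916183 -0.02867253  0.0325    ]
tip expected wrist/side [275.10948618  41.40203743] [260.13647935 246.39916147] gap [274.99882157 -18.2590567 ] [253.44664208 244.027331  ]
```

View pics/m3.png

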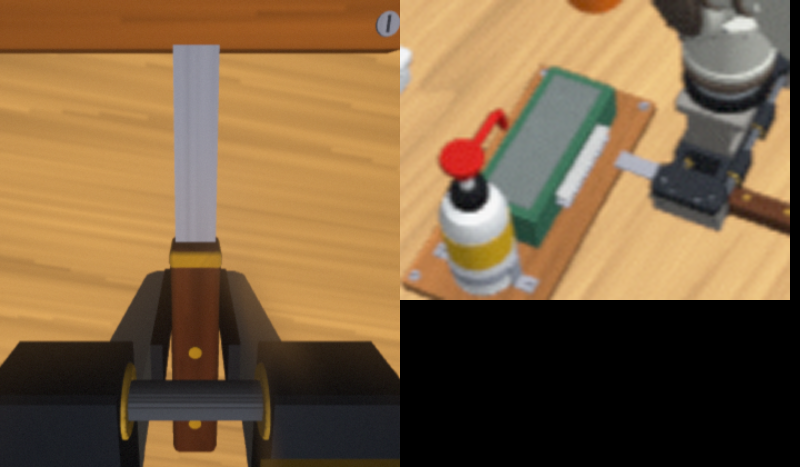

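Prediction and picture agree. The blade tip is at wrist (276,40) against a predicted (275,41), and the side crop shows the blade level and in front of the lip. I insert it, then start the lid.

```bash
cat >> h.py <<'E'
def arc(th,r=77,off=2.0,pitch=0,y=-20):
    "tip at lid-frame radius r, height off above hinge line (lip underside at 4)"
    c,s=np.cos(th),np.sin(th)
    return tip(38-r*c+off*s, y, 42+r*s+off*c, pitch)
E
python3 - <<'E'
from h import *
bot.line_to(tip(-38,-20,41.5)[0],max_speed=.05)
print(bot.current_contact_force(),bot.current_ee_pos()-tip(-38,-20,41.5)[0])
for th in (.03,.06,.1,.2,.3,.45,.6):
    p,r=arc(th,r=76,off=2.75,pitch=0.25*th/.6)
    bot.line_to(p,r,max_speed=.06)
    print(th,np.round(bot.current_contact_force(),1),np.round(bot.current_ft_torque(),2),round(bot.current_clock(),1))
c=snap("wrist","w4.png"); s=snap("side","s4.png")
u,v=proj(s,st(-47,-20,41.5)).astype(int)
k=cv2.resize(s["pixels"][v-60:v+40,u-65:u+65],None,fx=3,fy=3,interpolation=cv2.INTER_CUBIC)
w=cv2.resize(c["pixels"][:, 100:460],(400,467)); 
I=np.zeros((467,800,3),np.uint8); I[:,:400]=w; I[:300,400:790]=k; cv2.imwrite("pics/m4.png",I)
E
```

```text
[-0.92046317  0.33206966 -0.59094015] [-0.00021806  0.00011632 -0.00020128]
0.03 [-0.3 -0.  -2.2] [0.01 0.1  0.02] 10.2
0.06 [-0.2 -0.1 -2. ] [0.03 0.2  0.04] 10.4
0.1 [-0.2 -0.3 -1.8] [-0.    0.23  0.01] 10.7
0.2 [-0.2  0.2 -1.9] [0.   0.15 0.01] 10.9
0.3 [ 0.8 -0.9 -1.3] [-0.01  0.13  0.03] 11.2
0.45 [-0.1 -0.5 -0.9] [-0.01  0.11  0.01] 11.4
0.6 [-1.   0.7 -1.7] [0.05 0.08 0.02] 11.7
```

View pics/m4.png

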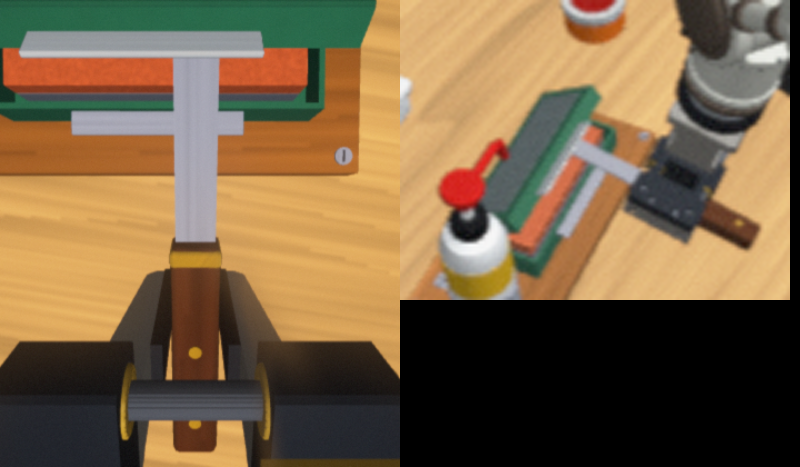

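The lid is up about 0.6 rad on the blade: the lip is at crop (140,45) with the blade tip under it, and the orange stone is visible. The opener has not slipped in the grip. I continue along the arc to the stop.

```bash
python3 - <<'E'
from h import *
for th in (.8,1.0,1.2,1.4,1.55,1.7,1.8,1.88,1.92,1.95,1.98):
    p,r=arc(th,r=76,off=2.75,pitch=.25)
    bot.line_to(p,r,max_speed=.08)
    f=bot.current_contact_force(); print(th,np.round(f,1),np.round(bot.current_ft_torque(),2),round(bot.current_clock(),1))
    if np.linalg.norm(f)>12: break
c=snap("wrist","w5.png"); s=snap("side","s5.png")
u,v=proj(s,st(-47,-20,41.5)).astype(int)
k=cv2.resize(s["pixels"][v-70:v+30,u-65:u+65],None,fx=3,fy=3,interpolation=cv2.INTER_CUBIC)
w=cv2.resize(c["pixels"][:, 100:460],(400,467)); 
I=np.zeros((467,800,3),np.uint8); I[:,:400]=w; I[:300,400:790]=k; cv2.imwrite("pics/m5.png",I)
E
```

```text
0.8 [-0.  -0.1 -1.5] [0.   0.11 0.02] 12.2
1.0 [-0.3 -0.2 -1.2] [0.03 0.14 0.  ] 12.5
1.2 [-0.5  0.6 -1.2] [-0.03  0.16 -0.02] 12.8
1.4 [ 0.5 -0.5 -0.5] [-0.01  0.17 -0.06] 13.2
1.55 [-0.2  0.5 -1.2] [0.04 0.14 0.01] 13.5
1.7 [-0.1  0.3 -1. ] [0.01 0.19 0.  ] 13.8
1.8 [-1.2  0.1 -0.9] [-0.    0.14  0.  ] 14.0
1.88 [-0.4  0.2 -1.1] [-0.02  0.21 -0.01] 14.3
1.92 [-5.2 -0.6  0.7] [-0.07  0.58 -0.03] 14.5
1.95 [-9.1 -3.8  2.3] [-0.33  1.13 -0.12] 14.8
1.98 [-11.5  -3.8   2. ] [-0.41  1.54 -0.22] 15.0
```

View pics/m5.png

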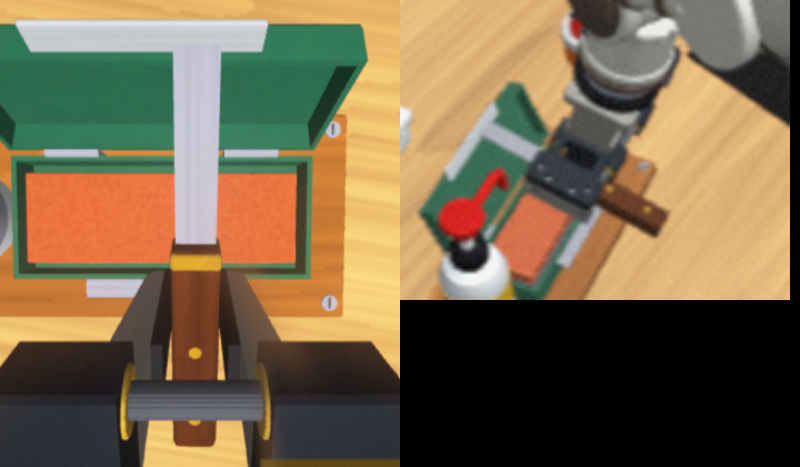

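The lid is fully back: a force step at 1.92 rad shows it is at its stop, and the picture shows it folded behind the case with the stone open. I back out along the blade and return the opener to its place on the mat.

```bash
python3 - <<'E'
from h import *
p,r=arc(1.85,r=74,off=0,pitch=.25); bot.line_to(p,r,max_speed=.1)
back=R.from_euler('z',SY).apply([-1,0,0])
bot.line_to(p+.09*back+[0,0,.03],max_speed=.15)
yaw=-.170; d=np.array([np.cos(yaw),np.sin(yaw),0]); g=np.array([.4845,-.3567,0])+.008*d
bot.goto(g+[0,0,.15],rot(yaw))
bot.line_to(g+[0,0,.02],max_speed=.15)
print(bot.current_contact_force(),bot.current_ft_torque())
for z in (.014,.011,.009,.0075,.0065,.006):
    bot.line_to(g+[0,0,z],max_speed=.05); f=bot.current_contact_force(); print(z,np.round(f,1))
    if f[2]>5: break
bot.set_gripper(.5,20)
bot.line_to(g+[0,0,.13],max_speed=.15)
s=snap("side","s6.png"); c=snap("wrist","w6.png"); print(bot.current_clock())
I=np.zeros((467,800,3),np.uint8); I[:300,:400]=cv2.resize(c["pixels"],(400,300)); I[:400,400:]=s["pixels"][100:500,120:520][:,:,:] if s["pixels"].shape[0]>=500 else cv2.resize(s["pixels"][120:320,160:360],(400,400)); cv2.imwrite("pics/m6.png",I)
E
```

```text
[-0.89155533 -0.20457708 -1.6936582 ] [ 0.04803327 -0.01950995 -0.02107555]
0.014 [ 0.8  1.  -0.1]
0.011 [ 0.7  1.2 -1.1]
0.009 [-0.6 -0.9  0.6]
0.0075 [0.7 0.4 5.8]
21.0833
```

View pics/m6.png

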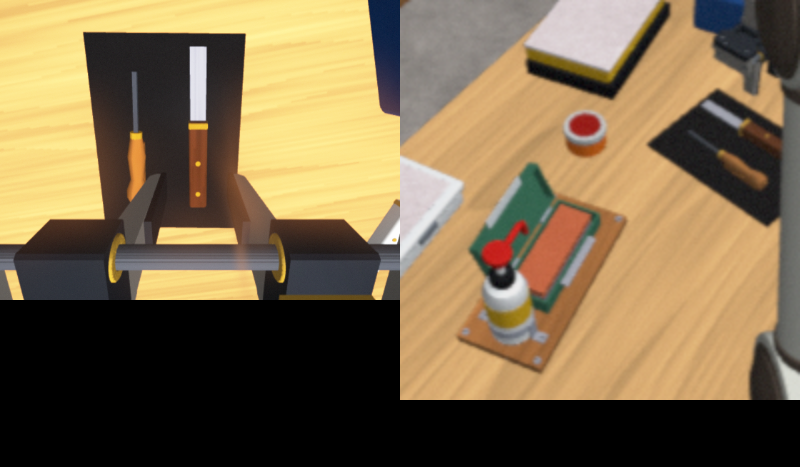

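The opener lies flat on the mat, blade at crop (198,85), with the graver undisturbed and the lid still folded back. Now the pump, with the fingers closed.

```bash
python3 - <<'E'
from h import *
P=st(0,122,0)[:2]; P=(P+[.5986,.139])/2; print(P)
bot.line_to(np.append(bot.current_ee_pos()[:2],.27),max_speed=.2)
bot.set_gripper(0,20)
bot.goto([*P,.25],rot(SY))
bot.line_to([*P,.194],max_speed=.1); z=.188
while z>.160:
    bot.line_to([*P,z],max_speed=.05); f=bot.current_contact_force(); print(round(z,4),np.round(bot.current_ee_pos()[2],4),np.round(f,1))
    if f[2]>20: break
    z-=.003 if z>.178 else .001
bot.hold(.3)
s=snap("side","s7.png")
bot.line_to([*P,.26],max_speed=.1)
bot.goto([.42,-.1,.35],rot(0)); bot.hold(.5)
s2=snap("side","s8.png"); t=snap("top","t8.png"); print(bot.current_clock(),bot.current_contact_force())
a=cv2.resize(s["pixels"][180:320,160:340],(400,311)); b=cv2.resize(s2["pixels"][150:320,150:360],(400,324)); e=cv2.resize(t["pixels"][150:270,120:385],(600,272))
I=np.zeros((600,800,3),np.uint8); I[:311,:400]=a; I[:324,400:]=b; I[327:599,:600]=e; cv2.imwrite("pics/m8.png",I)
E
```

```text
[0.59853061 0.13957152]
0.188 0.1888 [ 1.1 -0.3  2.5]
0.185 0.1857 [1.4 0.  2.6]
0.182 0.1826 [ 2.1 -0.6  5.6]
0.179 0.1798 [ 1.7 -0.6  6. ]
0.176 0.1771 [ 0.5 -0.7  7. ]
0.175 0.1763 [ 0.9 -0.5  8.2]
0.174 0.1754 [-0.5 -0.5  8.1]
0.173 0.1753 [-2.3  0.3 12. ]
0.172 0.1753 [-4.2 -0.4 16. ]
0.171 0.1752 [-5.8 -0.4 21. ]
30.9583 [ 0.38131315 -0.48877647  0.49076262]
```

View pics/m8.png

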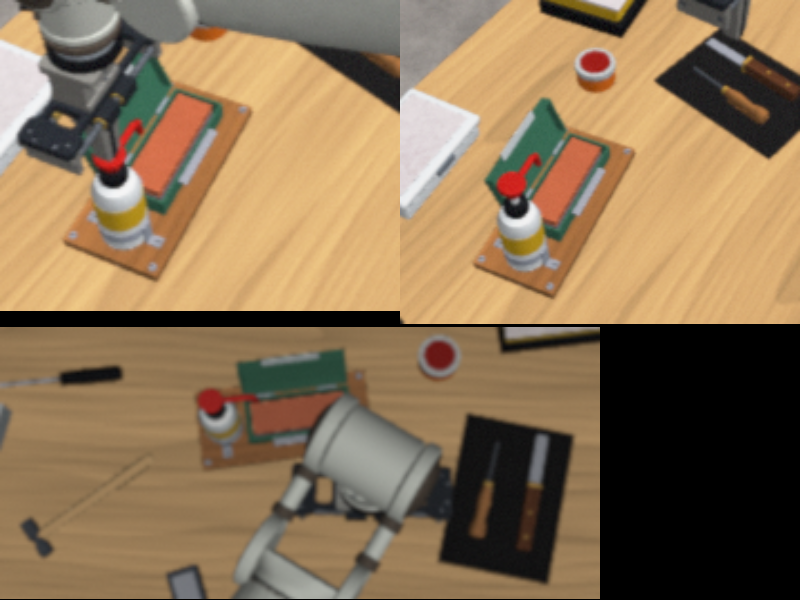

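The press bottomed out: the TCP stopped at z 0.1753 and the force climbed to 21 N. In the last views the pump head is back up, the lid is folded back, the opener is flat on the mat and the bystanders look unmoved. The robot is clear of everything, so I hand in.

```bash
python3 -c "
from workcell import bot
bot.job_done()"
```

```text
the job is handed in; nothing more can be done
```

The stone is ready for use and the job was handed in at about 31 s on the robot's clock (limit 62 s).

- **Lid:** I put the opener's blade about 9 mm into the pry gap and lifted the lid with it along the hinge arc. The fingers never touched the lid. The force rose sharply at 1.92 rad and reached about 12 N, so the lid is at its stop. The last pictures show it still folded right back.
- **Opener:** It is back at its original spot on the mat, lying flat, with the graver beside it undisturbed.
- **Pump:** I pressed it only after the lid was back. The head stopped after about 14 mm of travel and the force climbed to 21 N, so it reached the bottom. The last pictures show it sprung back up.
- **Last checks:** The arm was clear of everything, with only sensor noise of about 0.5 N. The tin, hammer, screwdriver and the visible part of the steel block look unmoved in the final pictures, though I judged that by eye. No check failed or disagreed.

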